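Seat a test cassette in the reader cradle and close the clamp

TASK

Put the loose test cassette that lies alone on the right of the worktop flat, windows up, into the pocket of the reader cradle. With the clamp still open, press it down until you feel it bottom: the riser pad under it drags with about 11 N all the way and the floor can be set higher or lower, so trust the feel, and finish by leaning on it with about 20 N for half a second, never more than 30 N. Only then swing the hinged clamp over it and close it completely, leaving the dropper bottle, the bench timer and the pen where they are.

Things in the scene. Friction and masses are not known exactly. Their poses are not given: they have to be found in the camera images.
- cassette: the loose white rapid-test cassette, a flat plate 31 x 69 x 6.5 mm (x, y, z), lying on the worktop at the right, apart from the other cassettes. Origin: centre of its underside; z up through the side with the windows, y along its length. Either end may go first in the pocket. Grasp it across its 31 mm width.
- cradle: reader cradle fixed to the worktop: grey base plate 136 x 92 x 9 mm with a pocket 70 x 32.6 mm (length along cradle x) in aluminium guide walls whose tops are 27 mm above the worktop, flared in the top 4 mm. The long walls are open over the middle 46 mm, for fingers holding the cassette across its width. Origin: on the worktop under the pocket centre; x from the pocket to the clamp hinge, z up.
- cradle_seat (a point): datum at the pocket's centre, 15.5 mm above the worktop, axes as the cradle's. The firm pocket floor lies 0 to 5 mm below it (unmeasured, differs each time). A white riser pad (50 x 30 mm) stands 2.5 to 5.5 mm above the datum at first: it carries a cassette laid on it, sinks only under a push of about 11 N, and stays where it is left.
- clamp (a joint): clamp angle: 0 closed (level over the cassette), growing as it opens up and back to cradle +x; 1.57 upright, stop 2.25; starts at 1.8 to 2.1. Stiff hinge (0.14 N m), stays where left. Steel frame: two side bars 65 mm apart from hinge to a round handle bar (10 mm thick, 60 mm free between them), with a cross piece and a light rubber foot that slides 7 mm up to suit the cassette's height.
- clamp_bar (a point): centre of the clamp's round handle bar, which lies along the cradle's y, 150 mm from the hinge axis. With the clamp closed it is 75 mm from the pocket centre towards the cradle's -x, 30.5 mm above the worktop, with free worktop below it.
- clamp_hinge (a point): centre of the clamp's hinge axis (the cradle's y direction), 75 mm from the pocket centre towards the cradle's +x, 30.5 mm above the worktop.
- dropper: white dropper bottle, 22 mm across, 62 mm tall, standing; leave alone. Origin: centre of its underside.
- timer: bench timer, 62 x 62 x 46 mm with a knob on top; leave alone. Origin: centre of its underside.
- pen: blue marker pen 13 x 126 x 15 mm lying behind the cradle; leave alone. Origin: centre of its underside.
Things that resemble listed ones, but are neither listed nor needed, are in the scene too. Leave any blue or yellow look-alike of the cassette alone.

How it is judged:
By the outcome, as a careful person would: the job done as asked, in the order asked, and still so for the second after the job is handed in, with the robot touching nothing.
It also fails if it takes over 72 s, if anything falls off the work surface, if the arm or the gripper's body presses on something with over 40 N, if the wrist force passes 120 N, or if a joint passes its speed limit or range.

ROBOT

A 6-joint arm with a two-finger parallel gripper is mounted at the origin on a cart in front of the work surface, level with it; the furniture and walls round the work are solid. World frame = base frame: x ahead of the robot, y to its left, z up, the work surface at z = 0. Lengths are in m, angles in rad, forces in N, time in s.
With the tool pointing down it reaches from about 0.3 to 0.75 m from the base axis. Payload 8.5 kg.
Tool frame: the origin (TCP) lies at the very end of the fingers, on their centre line; the grasp point (between the pads) lies grasp_offset behind it (grasp_offset is the distance from the TCP to the grasp point, in m); z points along the fingers, y is the line along which they close (so a half turn about z gives the same grasp; the last joint's range is limited). The gripper opens to 88 mm and grips with 3 to 60 N. Pads are 18 mm wide; open, the fingers measure 123 mm over their backs; the gripper's body (75 mm by 187 mm) begins 45 mm behind the grasp point.
Start: joints at [-1.504, 0.381, 1.297, -0, 1.464, -0.215], TCP at [0.153, -0.528, 0.239] pointing down, gripper open.
Joint ranges: [-3.11, 3.11], [-0.89, 2.33], [0.22, 2.48], [-1.42, 4.56], [0.17, 2.85], [-2.88, 2.88]. Speed limits (rad/s): [2.39, 2.39, 3.14, 3.14, 3.14, 3.14].

INTERFACE

Orientations are given as a rotation vector (axis times angle).
In Python, from cell import * gives the robot as it stands.
- The arm moves only by the tool step_arm, never from a script. Its argument "targets" is a list of rows, each a list of 2 entries, a list of its own where there are three numbers: the shift along the tool's x, y, z in cm, then the turn, a rotation vector about the tool's x, y, z in rad. In form: [[[x, y, z], [rx, ry, rz]], ...]. A call has 1 to 10 rows; each row is the pose to reach, as a shift and turn from the pose commanded when the call began, along the tool's axes at that moment; what a row does not reach only later rows make up. A row lasts 1/8 s, in which the tool goes at most 62.5 mm and 10.7 degrees, less where a joint would pass 70% of its speed; a pose out of reach is approached as far as the arm can. A call with a gripper value outside its range is refused whole. "hand" is the opening in per cent of the stroke, from 0 (shut) to 100 (fully open), set as the call begins (left out, the last holds). The fingers move at their own pace and stop on an object; "force" is the grip in N (left out, the last holds). Time passes only in rows, so rows that repeat a pose let the fingers close. It gives the time, the measured TCP pose, the force, the opening and the grip force at its end, in the units of the state.
- get_obs(): the state, without advancing time (a new reading comes with each control period).
- camera(name): name is "side" or "top"; returns a dict with "frame" (400x640x3 uint8, blue, green, red), "range_z" (400x640 float32, m along the optical axis (not along the pixel's ray), 0 where there is no reading), "camera_matrix" (3x3 intrinsics, pixels), "xyz" and "orientation" of the camera in the world. Camera axes: x right, y down, z forward; pixel columns grow to the right and rows downward; lengths in m; the calibration is good to about 2 mm. A picture is of the moment at which its call begins.
- close_job(): hands the job in; it is judged then, once.
The state is a dict: "time": time; "joint_pos": joint angles; "dq": joint speeds; "tau": joint torques, N m; "ee_pos": TCP position; "eef_rot": TCP orientation; "ft_force": force on the tool from outside, world axes, zero at the start; "torque": the same for the moment, N m; "grip_width": opening from 0.0 (shut) to 1.0 (fully open); "finger_force": force on a finger pad.
Only numpy, scipy, OpenCV 4.12 (cv2) and the standard library are available. Lean on these libraries where they do the work, as an engineer would, in place of code of your own. Each camera call takes 0.05 s, during which the arm holds its last target. There are 200 camera calls.

## Working session

There is one attempt and no reset: what is moved stays moved. The work goes in short steps, Python scripts to look and compute and a tool call to move; the robot and the scene stay as the last step left them, time stands still between calls to the robot, and variables do not carry over. Pictures are saved under pics/ and viewed, at most 10 in all, crops included, and the job is handed in when it is done.

Besides the shell and the picture viewer there is one more tool, called after "Call:" as name([rows], argument=value, ...), one row to a line, values as JSON. step_arm: Moves the arm, as the interface text tells. Its arguments: {"type":"object","properties":{"targets":{"type":"array"},"hand":{"type":"number"},"force":{"type":"number"}},"required":["targets"]}

```bash
mkdir -p pics; cat > h.py <<'E'
from cell import *
import numpy as np, cv2
from scipy.spatial.transform import Rotation as R
def cam(n):
    c=camera(n); o=np.array(c["orientation"],float)
    c["R"]=o if o.shape==(3,3) else (R.from_rotvec(o).as_matrix() if o.size==3 else R.from_quat(o).as_matrix())
    return c
def cloud(c):
    K=np.array(c["camera_matrix"]);z=c["range_z"];v,u=np.mgrid[:z.shape[0],:z.shape[1]]
    P=np.stack([(u-K[0,2])/K[0,0]*z,(v-K[1,2])/K[1,1]*z,z],-1)
    return P@c["R"].T+np.array(c["xyz"])
E
python3 - <<'E'
from h import *
print(get_obs())
for n in("top","side"):
    c=cam(n);cv2.imwrite(f"pics/{n}0.png",c["frame"]);print(n,c["xyz"],c["orientation"],c["camera_matrix"])
    np.savez(f"{n}0.npz",P=cloud(c),f=c["frame"],z=c["range_z"])
E
```

```text
{'time': 0.0, 'joint_pos': array([-1.50427914e+00,  3.81172044e-01,  1.29825782e+00, -2.37031207e-05,
        1.46360289e+00, -2.15250869e-01]), 'dq': array([ 0.00220828,  0.00105112, -0.00087831,  0.00151826,  0.000423  ,
        0.00136718]), 'tau': array([ 1.66251461e-04, -4.37925589e+01, -2.24557561e+01,  7.13510695e-02,
        3.52222798e-02, -1.25460529e-04]), 'ee_pos': array([ 0.15292837, -0.52801336,  0.23815163]), 'eef_rot': array([-3.10904235e+00, -4.40939596e-01, -1.31096531e-04]), 'ft_force': array([0.87312452, 0.28398259, 0.36496066]), 'torque': array([-0.00777152, -0.04132882, -0.01273357]), 'finger_force': 0.0, 'grip_width': 0.9956569439836129}
top [ 0.45341725 -0.03599093  1.0442077 ] [-2.18690169  2.15249904 -0.11653307] [[410.91967334   0.         323.37257354]
 [  0.         410.91967334 200.64685193]
 [  0.           0.           1.        ]]
side [ 0.51248607 -1.07418124  0.80119088] [-2.20326546  0.02722488 -0.02093773] [[450.9013259    0.         320.27979274]
 [  0.         450.9013259  189.56405198]
 [  0.           0.           1.        ]]
```

View pics/top0.png

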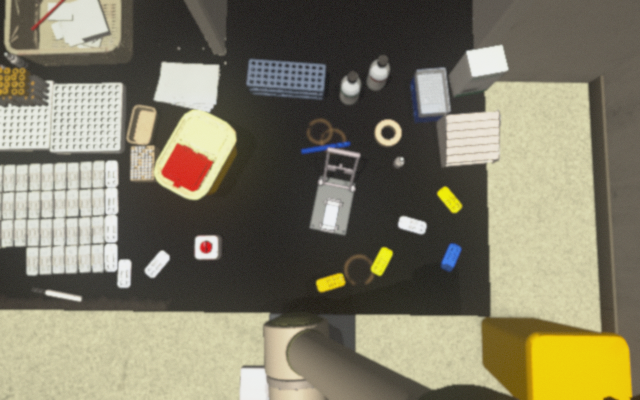

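View pics/side0.png

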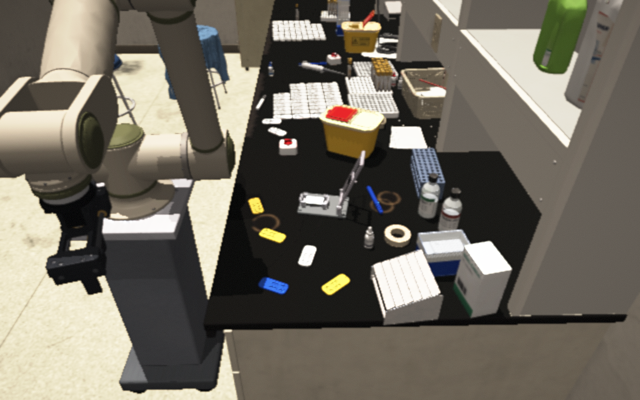

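The top view shows the loose white cassette alone at (412,225). Things that could be mistaken for it: yellow (449,200), (382,262) and (330,283); blue (452,257); white (124,273) and (157,264) on the far left; and the white pad in the cradle at (331,214). The clamp handle bar is near (345,152). I choose (412,225) and will check it in a close crop.

```bash
python3 - <<'E'
from h import *
d=np.load("top0.npz");f=d["f"]
a=cv2.resize(f[140:245,295:435],None,fx=5.6,fy=5.6,interpolation=cv2.INTER_CUBIC);cv2.imwrite("pics/crop1.png",a)
P=d["P"]
h=cv2.cvtColor(f,cv2.COLOR_BGR2GRAY)
m=np.zeros_like(h);m[212:238,395:430]=(h[212:238,395:430]>110)
v,u=np.nonzero(m);pts=P[v,u];print(len(pts),pts.mean(0),np.median(pts[:,2]))
# cassette: min area rect on plane
def rect(p): return cv2.minAreaRect(p[:,:2].astype(np.float32)*1000)
print("cass",rect(pts))
# cradle base
s=P[165:240,300:365].reshape(-1,3)
for lo,hi in((.004,.014),(.022,.032)):
    q=s[(s[:,2]>lo)&(s[:,2]<hi)];print(lo,len(q),rect(q))
q=s[(s[:,2]>.03)];print(len(q))
s=P[140:240,300:370].reshape(-1,3);q=s[s[:,2]>.1];print("bar",len(q),q.mean(0),q.max(0),q.min(0))
s=np.load("side0.npz")["P"][150:220,295:370].reshape(-1,3)
for lo,hi in((.005,.014),(.022,.030)):
    q=s[(s[:,2]>lo)&(s[:,2]<hi)];print("side",lo,len(q),rect(q))
q=s[s[:,2]>.1];print("bar",len(q),q.mean(0),q.max(0),q.min(0))
s=np.load("side0.npz")
h=cv2.cvtColor(s["f"],cv2.COLOR_BGR2GRAY);m=np.zeros_like(h);m[243:268,297:320]=h[243:268,297:320]>110
v,u=np.nonzero(m);print("side cass",rect(s["P"][v,u]),np.median(s["P"][v,u,2]))
E
```

```text
387 [ 0.50400781 -0.2632725   0.00861714] 0.006387513261941757
cass ((492.9654846191406, -166.80438232421875), (50.22238540649414, 268.6680908203125), 6.233255386352539)
0.004 1577 ((559.5361328125, -61.21861267089844), (189.24273681640625, 163.5364227294922), 0.8644599318504333)
0.022 230 ((542.7177124023438, -65.52667236328125), (85.45494079589844, 117.7234878540039), 88.18253326416016)
374
bar 385 [ 0.62590016 -0.07501285  0.19852908] [ 0.66151983 -0.03599093  1.0442077 ] [ 0.45341725 -0.11347144  0.10045935]
side 0.005 759 ((573.302490234375, 60.4847412109375), (351.7878723144531, 247.1084442138672), 83.498291015625)
side 0.022 123 ((594.53466796875, 59.666160583496094), (332.01776123046875, 127.5457534790039), 69.83140563964844)
bar 248 [ 0.62697683 -0.17874525  0.20399788] [ 0.66277635 -0.04149017  0.80119088] [ 0.51248607 -1.07418124  0.10026877]
side cass ((498.4052734375, -646.1044311523438), (855.453369140625, 44.624183654785156), 88.89786529541016) 0.005600692498329729
```

View pics/crop1.png

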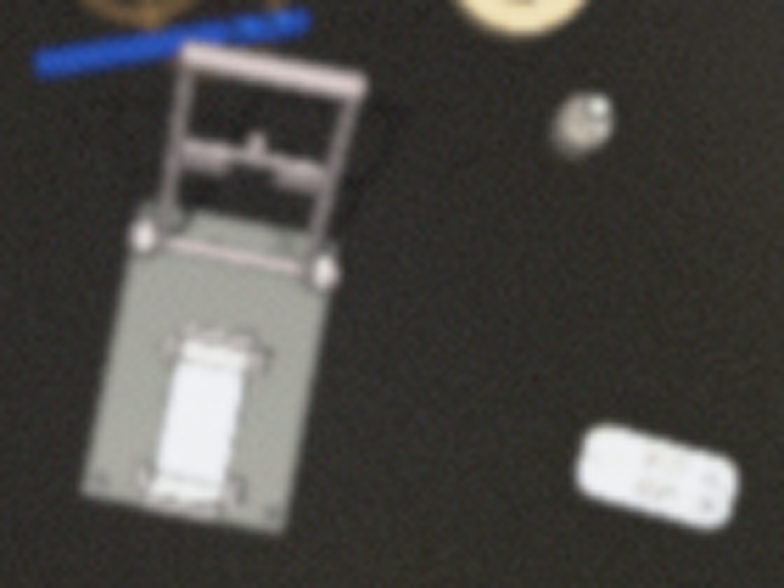

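```bash
cat >> h.py <<'E'
def ortho(c,z,x0,x1,y0,y1,s=0.0004):
    # image rows: x decreasing, cols: y decreasing
    xs=np.arange(x1,x0,-s);ys=np.arange(y1,y0,-s)
    X,Y=np.meshgrid(xs,ys,indexing="ij");W=np.stack([X,Y,np.full_like(X,z)],-1)-np.array(c["xyz"])
    p=(W@c["R"])@np.array(c["camera_matrix"]).T
    return cv2.remap(c["frame"],(p[...,0]/p[...,2]).astype(np.float32),(p[...,1]/p[...,2]).astype(np.float32),cv2.INTER_CUBIC)
def pix(z,c,p):  # pixel->world at height z
    r=c["R"]@np.linalg.inv(np.array(c["camera_matrix"]))@np.array([p[0],p[1],1.]);o=np.array(c["xyz"]);return o+r*(z-o[2])/r[2]
E
python3 - <<'E'
from h import *
for n in("top","side"):
    c=cam(n);s=.0004
    def big(z,b,t,inv=0,hi=256):
        g=cv2.cvtColor(ortho(c,z,*b),cv2.COLOR_BGR2GRAY);m=((g>t)&(g<hi)).astype(np.uint8)
        k=max(cv2.findContours(m,0,2)[0],key=cv2.contourArea);(u,v),(w,h),a=cv2.minAreaRect(k)
        return "x %.4f y %.4f"%(b[1]-v*s,b[3]-u*s),w*s,h*s,a,g.max(),np.median(g)
    print(n,"cass",big(.0055,(.44,.56,-.33,-.20),110))
    print(n,"pad",big(.02,(.45,.59,-.13,.02),215))
    P=cloud(c);ok=c["range_z"]>0.1
    q=P[ok&(P[...,2]>.004)&(P[...,2]<.013)&(P[...,0]>.44)&(P[...,0]<.65)&(P[...,1]>-.15)&(P[...,1]<.02)]
    print("base",len(q),cv2.minAreaRect((q[:,:2]*1000).astype(np.float32)))
    q=P[ok&(P[...,2]>.1)&(P[...,0]>.5)&(P[...,0]<.75)&(P[...,1]>-.15)&(P[...,1]<.02)]
    zt=q[:,2].max();b=q[q[:,2]>zt-.012];print("clamp top",zt,len(b),cv2.minAreaRect((b[:,:2]*1000).astype(np.float32)),b.mean(0))
    if n=="top":
        K=lambda x,y:((x+.5)/5.6-.5+295,(y+.5)/5.6-.5+140)
        for z,l in((.009,[(82,492),(285,533)]),(.03,[(144,235),(325,272)]),(.027,[(215,350),(190,490)])):
            print(z,[pix(z,c,K(*p)).round(4) for p in l])
o=ortho(cam("top"),.027,.44,.60,-.15,.03,.0003);cv2.imwrite("pics/o1.png",o)
E
```

```text
top cass ('x 0.5042 y -0.2635', 0.07363997802734375, 0.035686276245117186, 14.931418418884277, np.uint8(241), np.float64(47.0))
top pad ('x 0.5242 y -0.0566', 0.02930143737792969, 0.06894244995117188, 10.30484676361084, np.uint8(241), np.float64(72.0))
base 1561 ((544.2853393554688, -65.38059997558594), (169.2354736328125, 207.68582153320312), 89.9991683959961)
clamp top 0.18038222110823254 152 ((650.7245483398438, -79.87162780761719), (69.12376403808594, 10.691722869873047), 79.87542724609375) [ 0.64994608 -0.07994755  0.17539668]
0.009 [array([ 0.4929, -0.0043,  0.009 ]), array([ 0.476 , -0.0957,  0.009 ])]
0.03 [array([ 0.6068, -0.0304,  0.03  ]), array([ 0.5915, -0.1111,  0.03  ])]
0.027 [array([ 0.5562, -0.0627,  0.027 ]), array([ 0.4939, -0.0525,  0.027 ])]
side cass ('x 0.5056 y -0.2640', 0.07550131225585938, 0.03566930541992187, 15.30613899230957, np.uint8(255), np.float64(26.0))
side pad ('x 0.5287 y -0.0560', 0.04062402954101563, 0.07781757202148439, 1.847610354423523, np.uint8(255), np.float64(66.0))
base 677 ((538.1834716796875, -82.08509826660156), (137.99925231933594, 158.6945343017578), 79.86788940429688)
clamp top 0.17756795814281667 66 ((651.7223510742188, -82.19281005859375), (70.35871124267578, 10.241055488586426), 79.38483428955078) [ 0.65122599 -0.08709501  0.17323009]
```

View pics/o1.png

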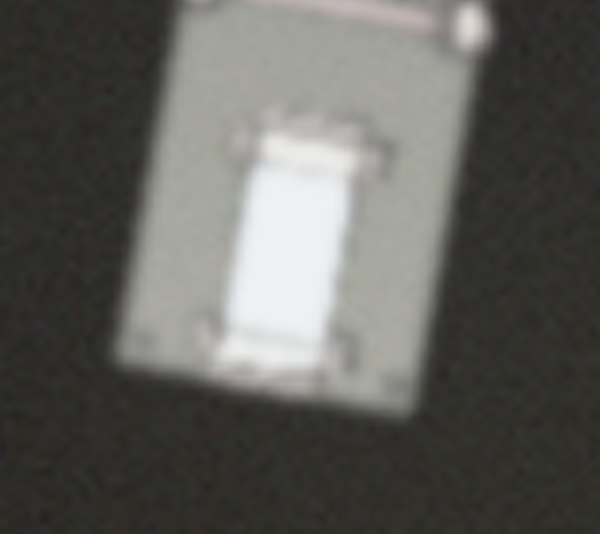

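The crop shows the cassette at about (657,477), windows up. In the orthophoto the pocket is centred near (285,255), with the cradle's x axis turned about -10° and its hinge bar at the top right.

```bash
cat >> h.py <<'E'
def go(x,y,z,yaw):
    o=get_obs();M=R.from_rotvec(o["eef_rot"]);T=R.from_euler("z",yaw,degrees=True)*R.from_euler("x",180,degrees=True)
    print("shift cm",(M.inv().apply(np.array([x,y,z])-o["ee_pos"])*100).round(2),"turn",(M.inv()*T).as_rotvec().round(4),"F",o["ft_force"].round(1),"q",np.round(o["joint_pos"],2),"p",o["ee_pos"].round(4),"t",o["time"],"g",round(float(o["grip_width"]),3))
E
python3 -c "
from h import *
import cell;print([k for k in dir(cell) if k[0]!='_'][:40],getattr(cell,'grasp_offset',None))
go(.505,-.2637,.10,75)"
```

```text
['MotionError', 'camera', 'close_job', 'get_obs', 'grasp_offset'] 0.0187
shift cm [ 41.17 -15.6   13.86] turn [-5.0000e-04 -4.0000e-04 -1.0272e+00] F [-0.  -0.9 -0.2] q [-1.5   0.38  1.3  -0.    1.46 -0.22] p [ 0.1529 -0.5282  0.2385] t 0.25 g 0.998
```

Call:
step_arm([
  [[41.2,-15.6,8],[0,0,-1.027]],
  [[41.2,-15.6,13.9],[0,0,-1.027]],
  [[41.2,-15.6,13.9],[0,0,-1.027]],
  [[41.2,-15.6,13.9],[0,0,-1.027]],
  [[41.2,-15.6,13.9],[0,0,-1.027]],
  [[41.2,-15.6,13.9],[0,0,-1.027]],
  [[41.2,-15.6,13.9],[0,0,-1.027]],
  [[41.2,-15.6,13.9],[0,0,-1.027]],
  [[41.2,-15.6,13.9],[0,0,-1.027]],
  [[41.2,-15.6,13.9],[0,0,-1.027]],
], hand=100)

```text
time: 1.5
ee_pos: [0.5049, -0.2645, 0.1]
eef_rot: [2.493, 1.911, -0.0]
ft_force: [0.2, -0.2, 1.3]
grip_width: 1.0
finger_force: 0.0
```

```bash
python3 - <<'E'
from h import *
go(.505,-.2637,.03,75)
c=cam("side");f=c["frame"][180:300,240:390];cv2.imwrite("pics/s1.png",cv2.resize(f,None,fx=5,fy=5,interpolation=cv2.INTER_CUBIC))
E
```

```text
shift cm [ 0.08 -0.01  7.  ] turn [ 0.0002  0.0003 -0.0006] F [ 0.2 -0.2  1.3] q [-0.69  0.55  1.45 -0.    1.15 -0.43] p [ 0.5049 -0.2645  0.1   ] t 1.5 g 1.0
```

View pics/s1.png

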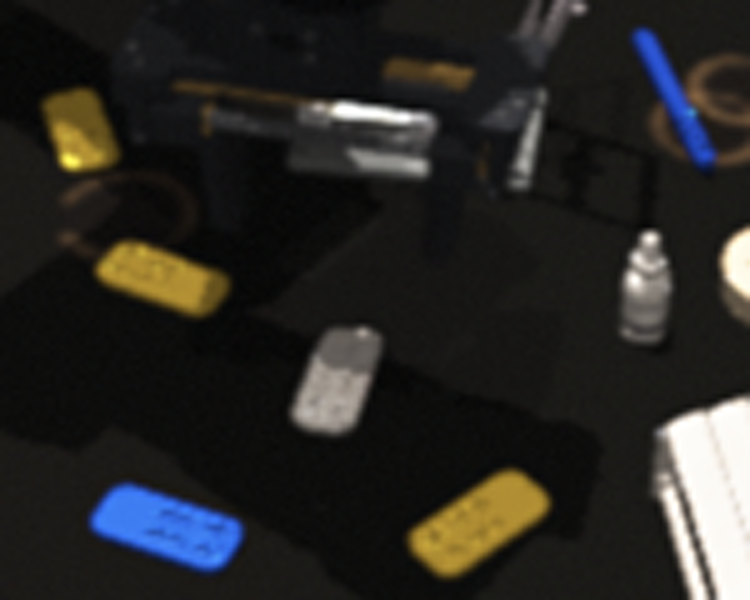

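The fingers straddle the loose cassette at (338,380). It is windows up, and the yellow and blue ones are clear of them. I descend.

Call:
step_arm([
  [[0.08,0,4],[0,0,0]],
  [[0.08,0,7],[0,0,0]],
  [[0.08,0,9],[0,0,0]],
  [[0.08,0,9.6],[0,0,0]],
  [[0.08,0,9.8],[0,0,0]],
  [[0.08,0,9.8],[0,0,0]],
])

```text
time: 2.3
ee_pos: [0.5057, -0.2635, 0.0026]
eef_rot: [2.492, 1.911, 0.0]
ft_force: [0.1, 0.4, -0.3]
grip_width: 1.003
finger_force: 0.0
```

Call:
step_arm([
  [[0,0,0],[0,0,0]],
  [[0,0,0],[0,0,0]],
  [[0,0,0],[0,0,0]],
  [[0,0,0],[0,0,0]],
  [[0,0,0],[0,0,0]],
  [[0,0,0],[0,0,0]],
  [[0,0,0],[0,0,0]],
], hand=25, force=25)

```text
time: 3.18
ee_pos: [0.5055, -0.2631, 0.0017]
eef_rot: [2.493, 1.912, 0.0]
ft_force: [-0.1, 0.3, -0.2]
grip_width: 0.327
finger_force: 25.0
```

Call:
step_arm([
  [[0,0,-1],[0,0,0]],
  [[0,0,-4],[0,0,0]],
  [[0,0,-9],[0,0,0]],
  [[0,0,-9],[0,0,0]],
  [[0,0,-9],[0,0,0]],
])

```text
time: 3.8
ee_pos: [0.5052, -0.2629, 0.0916]
eef_rot: [-2.492, -1.912, 0.0]
ft_force: [-0.1, 0.0, 0.2]
grip_width: 0.327
finger_force: 25.0
```

```bash
python3 - <<'E'
from h import *
go(.5248,-.0573,.09,-10.1)
c=cam("side");f=c["frame"][170:290,240:390];cv2.imwrite("pics/s2.png",cv2.resize(f,None,fx=5,fy=5,interpolation=cv2.INTER_CUBIC))
E
```

```text
shift cm [20.36 -3.44  0.17] turn [-3.0000e-04  1.0000e-04  1.4851e+00] F [-0.1  0.   0.2] q [-0.69  0.56  1.46 -0.    1.13 -0.43] p [ 0.5052 -0.2629  0.0916] t 3.8 g 0.327
```

View pics/s2.png

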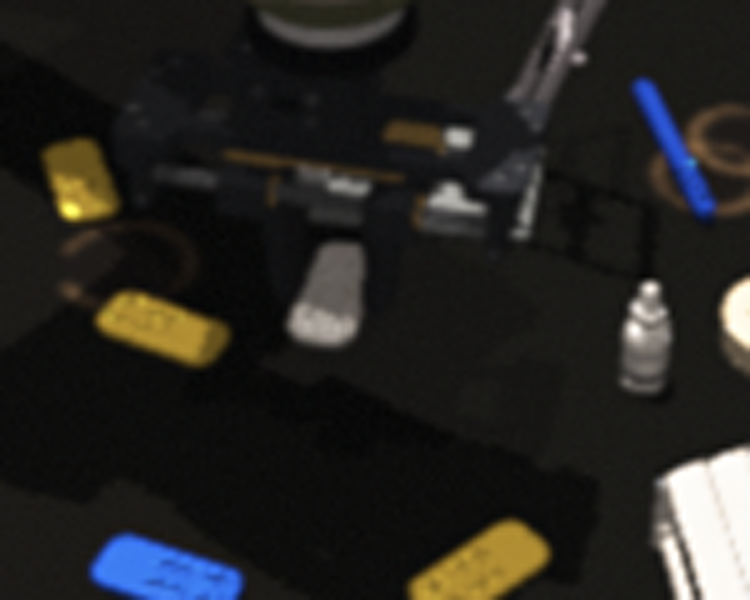

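```bash
python3 - <<'E'
from h import *
c=cam("side");P=cloud(c);g=cv2.cvtColor(c["frame"],cv2.COLOR_BGR2GRAY)
o=get_obs();M=R.from_rotvec(o["eef_rot"])
ok=(c["range_z"]>.1);ok[:215]=0;ok[242:]=0;ok[:,:294]=0;ok[:,315:]=0
q=M.inv().apply(P[ok]-o["ee_pos"])*1000;gg=g[ok]
s=(np.abs(q[:,1])<15)&(np.abs(q[:,0])<60)&(np.abs(q[:,2])<30)
q=q[s];gg=gg[s]
for lo in range(-50,50,5):
    k=(q[:,0]>=lo)&(q[:,0]<lo+5)
    if k.any():print(lo,k.sum(),"tool z min/med/max",q[k,2].min().round(1),np.median(q[k,2]).round(1),q[k,2].max().round(1),"y",np.median(q[k,1]).round(1),gg[k].mean().round())
E
```

```text
-40 5 tool z min/med/max -5.7 -4.3 -1.9 y 1.4 121.0
-35 30 tool z min/med/max -7.1 -4.5 1.2 y 2.1 138.0
-30 16 tool z min/med/max -7.4 -4.8 1.1 y 2.9 148.0
-25 11 tool z min/med/max -6.3 -5.1 -2.3 y 0.5 152.0
-20 18 tool z min/med/max -6.3 -4.4 0.8 y -2.3 133.0
-15 24 tool z min/med/max -26.5 -4.9 -1.6 y 0.2 87.0
-10 21 tool z min/med/max -20.0 -4.9 -2.5 y -1.8 71.0
-5 20 tool z min/med/max -27.7 -4.6 -1.4 y -5.7 78.0
0 20 tool z min/med/max -25.5 -5.5 -0.5 y -7.4 66.0
5 22 tool z min/med/max -28.9 -4.9 0.1 y -3.7 84.0
10 14 tool z min/med/max -6.8 -5.0 -3.1 y 0.4 91.0
15 13 tool z min/med/max -6.4 -5.4 -3.5 y -2.3 89.0
20 12 tool z min/med/max -6.4 -4.8 -2.5 y -2.9 87.0
25 9 tool z min/med/max -5.5 -4.2 -3.2 y -3.2 90.0
30 6 tool z min/med/max -6.3 -4.0 -2.0 y -0.5 78.0
```

The cassette hangs level in the fingers at (325,295), its top 5 mm above the tips as expected. Next I refine the pocket centre from the first, unobstructed pictures.

```bash
python3 - <<'E'
from h import *
out=[]
for n in("top","side"):
    c=cam(n);c["frame"]=np.load(n+"0.npz")["f"];s=.00022;b=(.47,.60,-.105,-.02)
    o=ortho(c,.027,*b,s=s)
    a=np.radians(-10.1);A=np.array([[np.cos(a),-np.sin(a)],[np.sin(a),np.cos(a)]])
    w=np.array([[35,16.3],[35,-16.3],[-35,-16.3],[-35,16.3]])/1000@A.T+[.526,-.0573]
    p=np.stack([(b[3]-w[:,1])/s,(b[1]-w[:,0])/s],-1).astype(int)
    cv2.polylines(o,[p],True,(0,0,255),1);out.append(o)
cv2.imwrite("pics/o2.png",np.hstack(out))
E
```

```text
(no output)
```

View pics/o2.png

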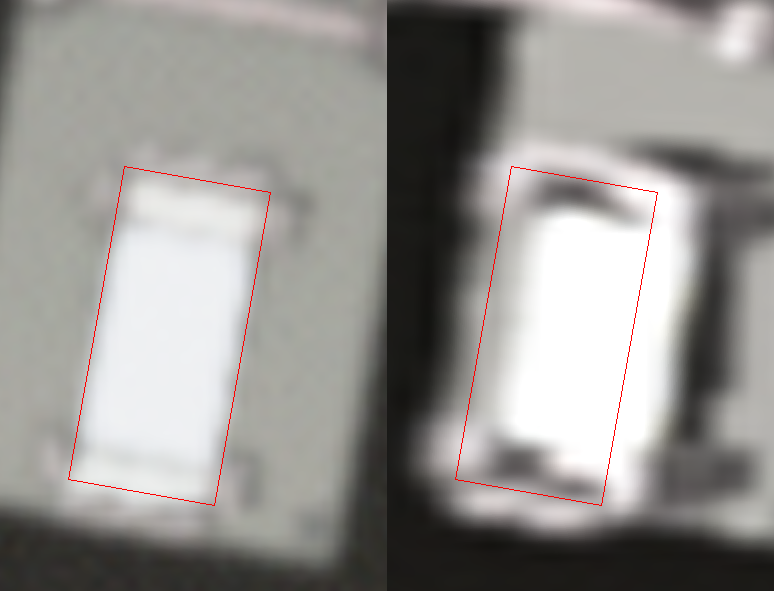

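Call:
step_arm([
  [[0,0,0],[0,0,1.485]],
  [[0,0,0],[0,0,1.485]],
  [[0,0,0],[0,0,1.485]],
  [[0,0,0],[0,0,1.485]],
  [[0,0,0],[0,0,1.485]],
  [[0,0,0],[0,0,1.485]],
  [[5,0,0],[0,0,1.485]],
  [[10,-1,0],[0,0,1.485]],
  [[12,-2,0],[0,0,1.485]],
  [[12,-2,0],[0,0,1.485]],
])

```text
time: 5.25
ee_pos: [0.5169, -0.1413, 0.0916]
eef_rot: [-3.13, 0.269, 0.001]
ft_force: [-0.3, 0.0, -0.6]
grip_width: 0.33
finger_force: 25.0
```

```bash
python3 -c "
from h import *
go(.5269,-.0574,.045,-10.1)"
```

```text
shift cm [-0.45 -8.44  4.66] turn [-0.0001  0.0008  0.0048] F [-0.3  0.  -0.6] q [-0.49  0.51  1.55 -0.    1.08  1.25] p [ 0.5169 -0.1413  0.0916] t 5.25 g 0.33
```

Call:
step_arm([
  [[-0.45,-5,0],[0,0,0.005]],
  [[-0.45,-8.44,0],[0,0,0.005]],
  [[-0.45,-8.44,2],[0,0,0.005]],
  [[-0.45,-8.44,4.66],[0,0,0.005]],
  [[-0.45,-8.44,4.66],[0,0,0.005]],
  [[-0.45,-8.44,4.66],[0,0,0.005]],
])

```text
time: 6.0
ee_pos: [0.5282, -0.0592, 0.0458]
eef_rot: [3.128, -0.285, 0.002]
ft_force: [0.0, -0.4, 0.5]
grip_width: 0.331
finger_force: 25.0
```

```bash
python3 - <<'E'
from h import *
go(.5269,-.0574,.030,-10.1)
c=cam("side");f=c["frame"][160:230,280:380];cv2.imwrite("pics/s3.png",cv2.resize(f,None,fx=8,fy=8,interpolation=cv2.INTER_CUBIC))
E
```

```text
shift cm [-0.16 -0.16  1.58] turn [ 0.0003 -0.0011 -0.0051] F [ 0.  -0.4  0.5] q [-0.33  0.57  1.61 -0.    0.96  1.42] p [ 0.5282 -0.0592  0.0458] t 6.0 g 0.331
```

View pics/s3.png

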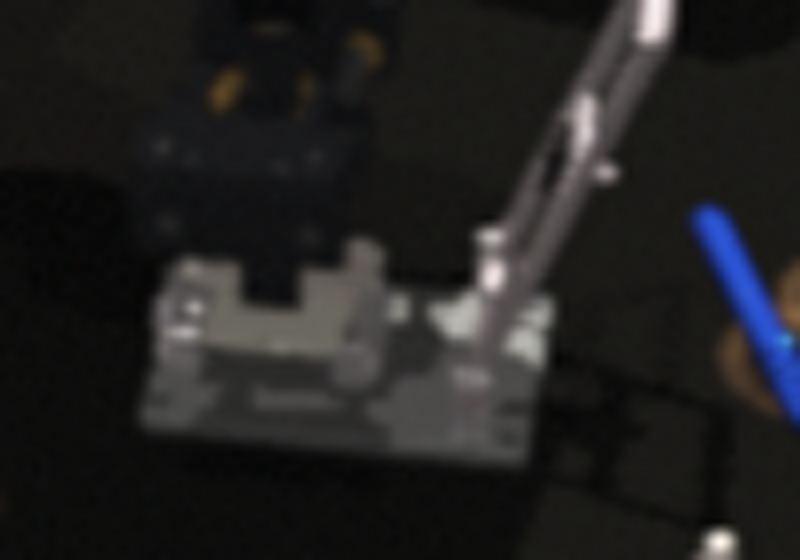

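The gripper is centred over the cradle. The cassette, in shadow at (280,320), lies between the end walls at (180,310) and (360,300), and the finger is at (270,285). I let the arm settle.

Call:
step_arm([
  [[0,0,0],[0,0,0]],
  [[0,0,0],[0,0,0]],
])

```text
time: 6.3
ee_pos: [0.5279, -0.0583, 0.0457]
eef_rot: [3.128, -0.284, 0.002]
ft_force: [-1.1, 0.1, 1.0]
grip_width: 0.33
finger_force: 25.0
```

```bash
python3 - <<'E'
from h import *
go(.5269,-.0574,.030,-10.1)
c=cam("side")
P=cloud(c);o=get_obs();M=R.from_rotvec(o["eef_rot"])
ok=(c["range_z"]>.1);q=M.inv().apply(P.reshape(-1,3)-o["ee_pos"])*1000;q=q[ok.ravel()]
# cassette top-edge / near-side face extents & wall points (tool x), near side is tool y>0
for name,zlo,zhi,ylo,yhi in(("cass",-8,-1,8,20),("walltops",16,23,-25,25),("wall",19,30,-25,25)):
    k=q[(q[:,2]>zlo)&(q[:,2]<zhi)&(q[:,1]>ylo)&(q[:,1]<yhi)&(np.abs(q[:,0])<55)]
    print(name,len(k),np.histogram(k[:,0],bins=range(-55,60,5))[0],"x",k[:,0].min().round(1),k[:,0].max().round(1),"y",k[:,1].min().round(1),k[:,1].max().round(1))
E
```

```text
shift cm [-0.11 -0.07  1.57] turn [ 0.0002 -0.001  -0.0047] F [-1.1  0.1  1. ] q [-0.33  0.57  1.61 -0.    0.96  1.42] p [ 0.5279 -0.0583  0.0457] t 6.3 g 0.33
cass 36 [0 0 0 0 2 3 4 5 2 0 0 0 0 3 2 7 5 3 0 0 0 0] x -30.6 34.3 y 8.5 18.7
walltops 48 [ 0  0  3 14  2  5  1  1  1  1  0  0  0  1  1  2  1  6  9  0  0  0] x -41.5 38.7 y -22.6 23.3
wall 170 [ 0  0  2 19  4 10 14 11 10 10 10  9 11 13 11 12  6 10  8  0  0  0] x -41.5 38.7 y -22.6 23.3
```

Call:
step_arm([
  [[-0.1,-0.07,0],[0,0,-0.005]],
  [[-0.1,-0.07,0.8],[0,0,-0.005]],
  [[-0.1,-0.07,1.5],[0,0,-0.005]],
  [[-0.1,-0.07,1.6],[0,0,-0.005]],
  [[-0.1,-0.07,1.6],[0,0,-0.005]],
])

```text
time: 6.98
ee_pos: [0.5268, -0.0573, 0.029]
eef_rot: [-3.129, 0.276, 0.0]
ft_force: [-0.9, 0.8, 0.4]
grip_width: 0.33
finger_force: 25.0
```

Call:
step_arm([
  [[0,0,0.1],[0,0,0]],
  [[0,0,0.2],[0,0,0]],
  [[0,0,0.3],[0,0,0]],
  [[0,0,0.3],[0,0,0]],
])

```text
time: 7.48
ee_pos: [0.5268, -0.0573, 0.0261]
eef_rot: [-3.129, 0.276, 0.0]
ft_force: [-0.3, 0.2, -0.8]
grip_width: 0.328
finger_force: 25.0
```

Underside about 24.5 mm, with no contact. I continue down.

Call:
step_arm([
  [[0,0,0.05],[0,0,0]],
  [[0,0,0.1],[0,0,0]],
  [[0,0,0.15],[0,0,0]],
  [[0,0,0.15],[0,0,0]],
])

```text
time: 7.98
ee_pos: [0.5268, -0.0572, 0.0246]
eef_rot: [3.129, -0.276, -0.0]
ft_force: [-0.8, -0.5, -0.2]
grip_width: 0.331
finger_force: 25.0
```

Call:
step_arm([
  [[0,0,0.05],[0,0,0]],
  [[0,0,0.1],[0,0,0]],
  [[0,0,0.1],[0,0,0]],
])

```text
time: 8.35
ee_pos: [0.5268, -0.0572, 0.0236]
eef_rot: [-3.129, 0.276, 0.0]
ft_force: [0.5, 0.1, 0.4]
grip_width: 0.331
finger_force: 25.0
```

Call:
step_arm([
  [[0,0,0.05],[0,0,0]],
  [[0,0,0.1],[0,0,0]],
  [[0,0,0.1],[0,0,0]],
])

```text
time: 8.72
ee_pos: [0.5268, -0.0573, 0.0226]
eef_rot: [-3.129, 0.276, 0.0]
ft_force: [0.3, 0.1, 0.1]
grip_width: 0.327
finger_force: 25.0
```

Call:
step_arm([
  [[0,0,0.05],[0,0,0]],
  [[0,0,0.1],[0,0,0]],
  [[0,0,0.1],[0,0,0]],
])

```text
time: 9.1
ee_pos: [0.5268, -0.0573, 0.0223]
eef_rot: [3.129, -0.276, 0.001]
ft_force: [-2.5, 0.6, 7.5]
grip_width: 0.332
finger_force: 25.0
```

Call:
step_arm([
  [[0,0,0.05],[0,0,0]],
  [[0,0,0.1],[0,0,0]],
  [[0,0,0.1],[0,0,0]],
])

```text
time: 9.48
ee_pos: [0.5269, -0.0573, 0.0215]
eef_rot: [3.129, -0.276, 0.001]
ft_force: [-3.1, 1.5, 9.8]
grip_width: 0.33
finger_force: 25.0
```

```bash
python3 -c "
from h import *
o=get_obs();print(o['ft_force'],o['torque'],o['ee_pos'],R.from_rotvec(o['eef_rot']).as_matrix()[:,2])"
```

```text
[-3.13405637  1.4995472   9.78085186] [ 0.1153029   0.50267626 -0.01308562] [ 0.52686999 -0.057282    0.02151059] [ 7.04994537e-04 -3.02240816e-04 -9.99999706e-01]
```

Call:
step_arm([
  [[-0.04,0,0],[0,0,0]],
  [[-0.04,0,0],[0,0,0]],
])

```text
time: 9.72
ee_pos: [0.5269, -0.0573, 0.0215]
eef_rot: [3.129, -0.276, 0.003]
ft_force: [-1.1, 0.9, 7.9]
grip_width: 0.33
finger_force: 25.0
```

Call:
step_arm([
  [[0,0,0.03],[0,0,0]],
  [[0,0,0.06],[0,0,0]],
  [[0,0,0.06],[0,0,0]],
])

```text
time: 10.1
ee_pos: [0.5268, -0.0573, 0.0211]
eef_rot: [3.129, -0.276, 0.003]
ft_force: [-2.0, 0.2, 9.7]
grip_width: 0.329
finger_force: 25.0
```

The cassette is inside the straight walls and riding on the pad at about 10 N. I release it, rise, shut the fingers and press from above at the pocket centre.

Call:
step_arm([
  [[0,0,-0.1],[0,0,0]],
  [[0,0,-0.1],[0,0,0]],
  [[0,0,-0.1],[0,0,0]],
  [[0,0,-0.1],[0,0,0]],
  [[0,0,-2],[0,0,0]],
  [[0,0,-3],[0,0,0]],
], hand=60)

```text
time: 10.85
ee_pos: [0.5266, -0.0573, 0.0507]
eef_rot: [3.129, -0.276, 0.001]
ft_force: [-1.2, 0.2, -0.0]
grip_width: 0.599
finger_force: 0.0
```

Call:
step_arm([
  [[-0.05,0,0],[0,0,0]],
  [[-0.05,0,0],[0,0,0]],
  [[-0.05,0,0],[0,0,0]],
  [[-0.05,0,0],[0,0,0]],
  [[-0.05,0,0],[0,0,0]],
  [[-0.05,0,0],[0,0,0]],
  [[-0.05,0,0],[0,0,0]],
], hand=0)

```text
time: 11.72
ee_pos: [0.5259, -0.0571, 0.0501]
eef_rot: [-3.129, 0.276, -0.0]
ft_force: [-0.1, -0.4, 0.5]
grip_width: 0.005
finger_force: 0.0
```

```bash
python3 - <<'E'
from h import *
go(.526,-.0573,.028,-10.1)
o=get_obs();print(o['torque'])
c=cam("side");f=c["frame"][160:230,280:380];cv2.imwrite("pics/s4.png",cv2.resize(f,None,fx=8,fy=8,interpolation=cv2.INTER_CUBIC))
E
```

```text
shift cm [0.01 0.02 2.21] turn [-0.     -0.      0.0001] F [-0.1 -0.4  0.5] q [-0.33  0.56  1.62  0.    0.96  1.41] p [ 0.5259 -0.0571  0.0501] t 11.725 g 0.005
[-0.01016572 -0.02653141  0.00164602]
```

View pics/s4.png

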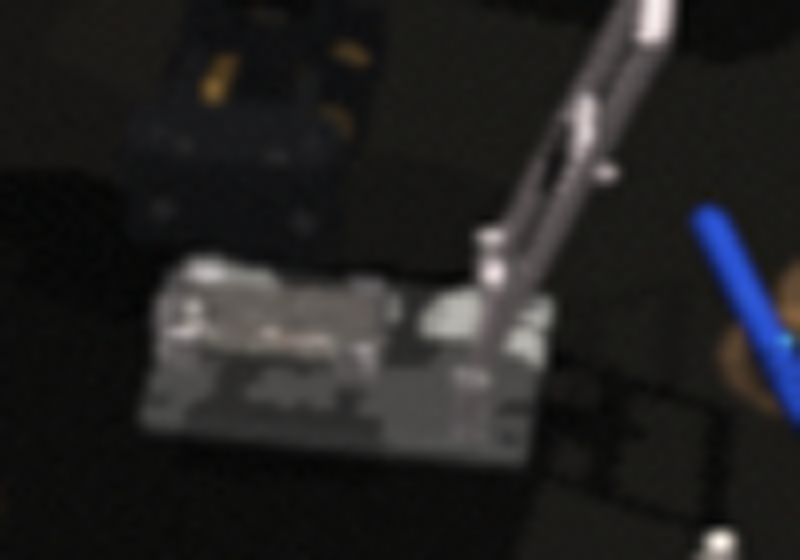

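The cassette lies level between the end walls, from (190,290) to (380,310). I press it down with the shut fingers.

Call:
step_arm([
  [[0.01,0.02,1],[0,0,0]],
  [[0.01,0.02,2],[0,0,0]],
  [[0.01,0.02,2.2],[0,0,0]],
  [[0.01,0.02,2.2],[0,0,0]],
])

```text
time: 12.28
ee_pos: [0.5259, -0.0573, 0.0278]
eef_rot: [-3.129, 0.276, 0.001]
ft_force: [-0.4, -0.1, -0.4]
grip_width: 0.006
finger_force: 0.0
```

Call:
step_arm([
  [[0,0,0.05],[0,0,0]],
  [[0,0,0.1],[0,0,0]],
  [[0,0,0.15],[0,0,0]],
  [[0,0,0.2],[0,0,0]],
  [[0,0,0.2],[0,0,0]],
])

```text
time: 12.9
ee_pos: [0.526, -0.0573, 0.0263]
eef_rot: [3.129, -0.276, 0.0]
ft_force: [-1.4, 1.8, 3.6]
grip_width: 0.001
finger_force: 1.7
```

Call:
step_arm([
  [[0,0,0.05],[0,0,0]],
  [[0,0,0.1],[0,0,0]],
  [[0,0,0.1],[0,0,0]],
])

```text
time: 13.28
ee_pos: [0.526, -0.0573, 0.0258]
eef_rot: [3.129, -0.276, 0.001]
ft_force: [-2.3, -0.4, 10.0]
grip_width: 0.007
finger_force: 4.8
```

Call:
step_arm([
  [[0,0,0.05],[0,0,0]],
  [[0,0,0.1],[0,0,0]],
  [[0,0,0.1],[0,0,0]],
])

```text
time: 13.65
ee_pos: [0.526, -0.0573, 0.0248]
eef_rot: [3.129, -0.276, 0.001]
ft_force: [-3.2, 1.0, 10.9]
grip_width: 0.007
finger_force: 5.0
```

Call:
step_arm([
  [[0,0,0.05],[0,0,0]],
  [[0,0,0.1],[0,0,0]],
  [[0,0,0.1],[0,0,0]],
])

```text
time: 14.02
ee_pos: [0.526, -0.0573, 0.0238]
eef_rot: [3.129, -0.276, 0.001]
ft_force: [-2.5, 0.7, 9.0]
grip_width: 0.001
finger_force: 5.0
```

Call:
step_arm([
  [[0,0,0.05],[0,0,0]],
  [[0,0,0.1],[0,0,0]],
  [[0,0,0.1],[0,0,0]],
])

```text
time: 14.4
ee_pos: [0.526, -0.0573, 0.0228]
eef_rot: [3.129, -0.276, 0.001]
ft_force: [-2.8, 0.7, 9.5]
grip_width: 0.006
finger_force: 5.0
```

Call:
step_arm([
  [[0,0,0.04],[0,0,0]],
  [[0,0,0.07],[0,0,0]],
  [[0,0,0.07],[0,0,0]],
])

```text
time: 14.78
ee_pos: [0.526, -0.0573, 0.0221]
eef_rot: [3.129, -0.276, 0.001]
ft_force: [-2.9, 0.2, 10.3]
grip_width: 0.001
finger_force: 5.1
```

Call:
step_arm([
  [[0,0,0.04],[0,0,0]],
  [[0,0,0.07],[0,0,0]],
  [[0,0,0.07],[0,0,0]],
])

```text
time: 15.15
ee_pos: [0.526, -0.0573, 0.0214]
eef_rot: [3.129, -0.276, 0.001]
ft_force: [-2.7, 0.3, 11.2]
grip_width: 0.004
finger_force: 5.1
```

Call:
step_arm([
  [[0,0,0.04],[0,0,0]],
  [[0,0,0.07],[0,0,0]],
  [[0,0,0.07],[0,0,0]],
])

```text
time: 15.52
ee_pos: [0.526, -0.0573, 0.0207]
eef_rot: [3.129, -0.276, 0.001]
ft_force: [-3.0, -0.3, 10.2]
grip_width: 0.006
finger_force: 5.1
```

Call:
step_arm([
  [[0,0,0.04],[0,0,0]],
  [[0,0,0.07],[0,0,0]],
  [[0,0,0.07],[0,0,0]],
])

```text
time: 15.9
ee_pos: [0.526, -0.0573, 0.02]
eef_rot: [3.129, -0.276, 0.001]
ft_force: [-3.3, 1.4, 10.2]
grip_width: 0.008
finger_force: 5.1
```

Call:
step_arm([
  [[0,0,0.04],[0,0,0]],
  [[0,0,0.07],[0,0,0]],
  [[0,0,0.07],[0,0,0]],
])

```text
time: 16.27
ee_pos: [0.526, -0.0573, 0.0193]
eef_rot: [3.129, -0.276, 0.001]
ft_force: [-2.7, 0.6, 10.3]
grip_width: 0.002
finger_force: 5.1
```

Call:
step_arm([
  [[0,0,0.04],[0,0,0]],
  [[0,0,0.07],[0,0,0]],
  [[0,0,0.07],[0,0,0]],
])

```text
time: 16.65
ee_pos: [0.526, -0.0573, 0.0186]
eef_rot: [3.129, -0.276, 0.001]
ft_force: [-3.2, 0.1, 10.1]
grip_width: 0.005
finger_force: 5.1
```

Call:
step_arm([
  [[0,0,0.04],[0,0,0]],
  [[0,0,0.07],[0,0,0]],
  [[0,0,0.07],[0,0,0]],
])

```text
time: 17.02
ee_pos: [0.526, -0.0573, 0.0179]
eef_rot: [3.129, -0.276, 0.001]
ft_force: [-2.7, 1.0, 10.5]
grip_width: 0.004
finger_force: 5.1
```

Call:
step_arm([
  [[0,0,0.04],[0,0,0]],
  [[0,0,0.07],[0,0,0]],
  [[0,0,0.07],[0,0,0]],
])

```text
time: 17.4
ee_pos: [0.526, -0.0573, 0.0177]
eef_rot: [3.129, -0.276, 0.001]
ft_force: [-4.7, 1.3, 15.3]
grip_width: 0.006
finger_force: 7.8
```

It bottoms at .0177. I lean to about 20 N and hold.

Call:
step_arm([
  [[0,0,0.03],[0,0,0]],
  [[0,0,0.05],[0,0,0]],
  [[0,0,0.05],[0,0,0]],
])

```text
time: 17.77
ee_pos: [0.5261, -0.0573, 0.0176]
eef_rot: [3.129, -0.276, 0.002]
ft_force: [-6.4, 1.7, 21.2]
grip_width: 0.01
finger_force: 10.4
```

Call:
step_arm([
  [[0,0,0],[0,0,0]],
  [[0,0,0],[0,0,0]],
  [[0,0,0],[0,0,0]],
  [[0,0,0],[0,0,0]],
  [[0,0,0],[0,0,0]],
  [[0,0,0],[0,0,0]],
])

```text
time: 18.52
ee_pos: [0.5261, -0.0573, 0.0177]
eef_rot: [3.129, -0.276, 0.002]
ft_force: [-5.6, 1.0, 20.5]
grip_width: 0.001
finger_force: 10.4
```

Call:
step_arm([
  [[0,0,-1],[0,0,0]],
  [[0,0,-5],[0,0,0]],
  [[-4,0,-11],[0,0,0]],
  [[-8,0,-17],[0,0,0]],
  [[-8,0,-20],[0,0,0]],
  [[-8,0,-20],[0,0,0]],
])

```text
time: 19.27
ee_pos: [0.4478, -0.0435, 0.219]
eef_rot: [3.128, -0.276, 0.011]
ft_force: [0.3, 0.3, -0.8]
grip_width: 0.007
finger_force: 0.0
```

```bash
python3 - <<'E'
from h import *
go(.526,-.0573,.2,-10.1)
for n in("top","side"):
    c=cam(n);P=cloud(c);ok=c["range_z"]>0.1
    q=P[ok&(P[...,2]>.06)&(P[...,0]>.59)&(P[...,0]<.72)&(P[...,1]>-.15)&(P[...,1]<-.01)]
    if len(q)<5: print(n,len(q));continue
    zt=np.percentile(q[:,2],98);b=q[q[:,2]>zt-.012];print(n,zt,len(b),cv2.minAreaRect((b[:,:2]*1000).astype(np.float32)),b.mean(0))
    if n=="top":
        a=np.radians(-10.1);e=np.array([np.cos(a),np.sin(a)]);t=(q[:,:2]-[.526,-.0573])@e;A=np.polyfit(t,q[:,2],1);print("clamp line",A,"hinge t",(.0305-A[1])/A[0],np.arctan2(A[0],1))
    w=P[ok&(P[...,2]>.009)&(P[...,2]<.03)]
    a=np.radians(-10.1);r=(w[:,:2]-[.526,-.0573])@np.array([[np.cos(a),-np.sin(a)],[np.sin(a),np.cos(a)]])
    for lo in range(-30,30,10):
        k=(np.abs(r[:,1])<.010)&(r[:,0]*1000>=lo)&(r[:,0]*1000<lo+10)
        print(lo,k.sum(),np.median(w[k,2]).round(4) if k.any() else "")
E
```

```text
shift cm [ 7.93 -0.01  1.95] turn [ 0.0013 -0.0069  0.0002] F [ 0.3  0.3 -0.8] q [-0.36  0.22  1.6   0.    1.32  1.39] p [ 0.4478 -0.0435  0.219 ] t 19.275 g 0.007
top 0.17804808579184672 155 ((650.3760986328125, -79.75297546386719), (69.26416015625, 10.761187553405762), 79.15364074707031) [ 0.64992975 -0.07972627  0.17513712]
clamp line [ 2.48086021 -0.13926158] hinge t 0.06842851686046666 1.1876324455940013
-30 0 
-20 0 
-10 25 0.0174
0 33 0.0177
10 31 0.0175
20 33 0.0183
side 0.17619120280438613 68 ((651.8497924804688, -82.0345687866211), (70.02019500732422, 10.241952896118164), 79.33384704589844) [ 0.65091637 -0.08798241  0.17302327]
-30 13 0.0163
-20 15 0.0169
-10 18 0.0165
0 13 0.016
10 14 0.0173
20 13 0.0169
```

Pressed at 20–21 N for over 0.5 s, and the cassette top reads level at about 17.5 mm. The clamp bar is 126 mm from the pocket centre along cradle x, at height 171 mm (about 1.92 rad). I go over it and down behind it.

Call:
step_arm([
  [[5,0,-1],[0,0,0]],
  [[11,0,-1],[0,0,0]],
  [[17,0,-1],[0,0,0]],
  [[22.6,0,-1],[0,0,0]],
  [[22.6,0,-1],[0,0,0]],
  [[22.6,0,-1],[0,0,0]],
])

```text
time: 20.12
ee_pos: [0.6691, -0.0827, 0.2239]
eef_rot: [-3.129, 0.276, 0.005]
ft_force: [-0.6, 0.0, 0.1]
grip_width: 0.004
finger_force: 0.0
```

```bash
cat >> h.py <<'E'
def sz(s,z):
    a=np.radians(-10.1);x,y=.526+s*np.cos(a),-.0573+s*np.sin(a);go(x,y,z,-10.1)
E
python3 -c "
from h import *
sz(.1465,.150)"
```

```text
shift cm [0.14 0.01 7.39] turn [-0.0004  0.0035  0.0002] F [-0.6  0.   0.1] q [-0.3   0.62  0.93 -0.    1.6   1.45] p [ 0.6691 -0.0827  0.2239] t 20.125 g 0.004
```

Call:
step_arm([
  [[0.14,0,4],[0,0,0]],
  [[0.14,0,7.4],[0,0,0]],
  [[0.14,0,7.4],[0,0,0]],
  [[0.14,0,7.4],[0,0,0]],
])

```text
time: 20.62
ee_pos: [0.6712, -0.0832, 0.1539]
eef_rot: [3.129, -0.276, 0.004]
ft_force: [-0.2, 0.4, 0.3]
grip_width: 0.005
finger_force: 0.0
```

Call:
step_arm([
  [[-0.8,0,0],[0,0,0]],
  [[-2,0,-0.4],[0,0,0]],
  [[-3.2,0,-0.8],[0,0,0]],
  [[-4.5,0,-0.9],[0,0,0]],
  [[-5.8,0,-1],[0,0,0]],
  [[-5.8,0,-1],[0,0,0]],
])

```text
time: 21.38
ee_pos: [0.613, -0.0727, 0.1626]
eef_rot: [3.129, -0.276, -0.0]
ft_force: [-0.1, -0.1, 0.6]
grip_width: 0.008
finger_force: 0.0
```

```bash
python3 - <<'E'
from h import *
sz(.063,.156)
c=cam("side");f=c["frame"][100:230,250:420];cv2.imwrite("pics/s5.png",cv2.resize(f,None,fx=4.5,fy=4.5,interpolation=cv2.INTER_CUBIC))
E
```

```text
shift cm [-2.53  0.01  0.66] turn [0.     0.0002 0.0001] F [-0.1 -0.1  0.6] q [-0.31  0.56  1.22 -0.    1.36  1.44] p [ 0.613  -0.0727  0.1626] t 21.375 g 0.008
```

View pics/s5.png

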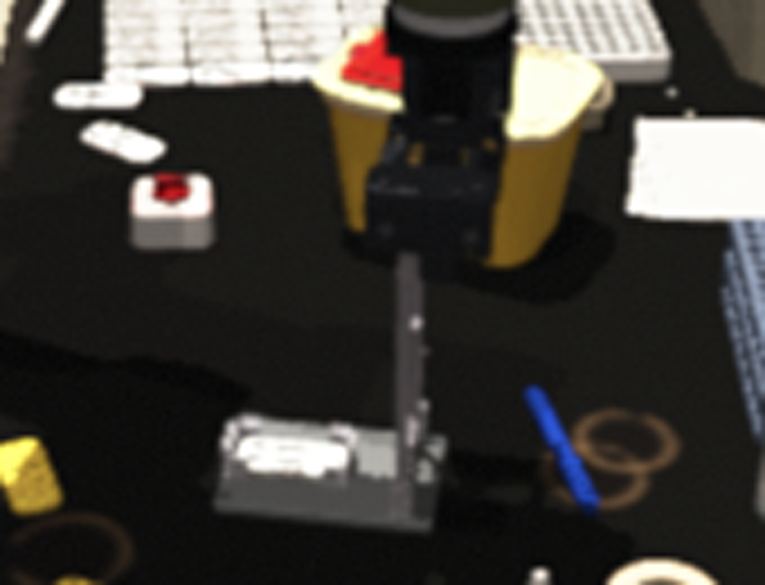

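The clamp stands upright at (408,380) with the finger behind its bar, and the cassette is seated at (290,452). I continue the arc.

Call:
step_arm([
  [[-1.3,0,0.3],[0,0,0]],
  [[-2.5,0,0.6],[0,0,0]],
  [[-3.8,0,0.9],[0,0,0]],
  [[-5.1,0,1.2],[0,0,0]],
  [[-6.3,0,1.8],[0,0,0]],
  [[-7.4,0,2.4],[0,0,0]],
  [[-8.5,0,3.1],[0,0,0]],
  [[-9.6,0,3.9],[0,0,0]],
  [[-9.6,0,3.9],[0,0,0]],
])

```text
time: 22.55
ee_pos: [0.5191, -0.0561, 0.1227]
eef_rot: [-3.129, 0.277, 0.002]
ft_force: [0.9, 0.9, -0.1]
grip_width: 0.006
finger_force: 0.0
```

Call:
step_arm([
  [[0.4,0,0],[0,0,0]],
  [[0.4,0,-3],[0,0,0]],
  [[0.4,0,-6],[0,0,0]],
  [[-2,0,-6],[0,0,0]],
  [[-2,0,-6],[0,0,0]],
])

```text
time: 23.18
ee_pos: [0.4997, -0.0526, 0.1836]
eef_rot: [3.129, -0.276, 0.001]
ft_force: [-0.3, -0.1, 0.3]
grip_width: 0.003
finger_force: 0.0
```

```bash
python3 - <<'E'
from h import *
sz(-.0314,.153)
a=np.radians(-10.1)
for n in("side","top"):
    c=cam(n);P=cloud(c);w=P[c["range_z"]>.1]
    r=(w[:,:2]-[.526,-.0573])@np.array([[np.cos(a),-np.sin(a)],[np.sin(a),np.cos(a)]])
    k=(np.abs(r[:,1])<.038)&(r[:,0]>-.08)&(r[:,0]<.11)&(w[:,2]>.04)&(w[:,2]<.162)
    print(n,k.sum());
    for z in np.arange(.04,.16,.015):
        j=k&(w[:,2]>=z)&(w[:,2]<z+.015);print(z.round(3),j.sum(),np.percentile(r[j,0],[5,50,95]).round(4) if j.any() else "")
E
```

```text
shift cm [-0.47  0.    3.06] turn [ 0.0001 -0.0008  0.0001] F [-0.3 -0.1  0.3] q [-0.34  0.35  1.52  0.    1.27  1.41] p [ 0.4997 -0.0526  0.1836] t 23.175 g 0.003
side 409
0.04 46 [0.0529 0.0619 0.0707]
0.055 38 [0.0417 0.0495 0.0563]
0.07 43 [0.0186 0.0359 0.0443]
0.085 103 [0.0145 0.0254 0.0327]
0.1 43 [0.0008 0.0091 0.0174]
0.115 48 [-0.0125 -0.0045  0.0045]
0.13 41 [-0.0271 -0.0175 -0.0095]
0.145 47 [-0.0255 -0.0214 -0.0178]
top 0
0.04 0 
0.055 0 
0.07 0 
0.085 0 
0.1 0 
0.115 0 
0.13 0 
0.145 0
```

Call:
step_arm([
  [[0.2,0,2.8],[0,0,0]],
  [[-0.4,0,4.2],[0,0,0]],
  [[-1.3,0,5.2],[0,0,0]],
  [[-2.1,0,6.2],[0,0,0]],
  [[-2.8,0,7.3],[0,0,0]],
  [[-3.4,0,8.5],[0,0,0]],
  [[-3.9,0,9.7],[0,0,0]],
  [[-4.3,0,10.9],[0,0,0]],
  [[-4.6,0,12.2],[0,0,0]],
  [[-4.6,0,12.2],[0,0,0]],
])

```text
time: 24.52
ee_pos: [0.4544, -0.0446, 0.0602]
eef_rot: [-3.129, 0.277, 0.003]
ft_force: [-0.7, 1.2, 0.6]
grip_width: 0.002
finger_force: 0.0
```

```bash
python3 -c "
from h import *
sz(-.075,.040)"
```

```text
shift cm [-0.22 -0.    2.02] turn [-0.0003  0.0017 -0.    ] F [-0.7  1.2  0.6] q [-0.36  0.45  1.8   0.    0.88  1.39] p [ 0.4544 -0.0446  0.0602] t 24.525 g 0.002
```

Call:
step_arm([
  [[-0.1,0,0.6],[0,0,0]],
  [[-0.2,0,1.2],[0,0,0]],
  [[-0.2,0,1.7],[0,0,0]],
  [[-0.2,0,2],[0,0,0]],
  [[-0.2,0,2],[0,0,0]],
])

```text
time: 25.15
ee_pos: [0.4525, -0.0442, 0.0408]
eef_rot: [-3.129, 0.277, 0.0]
ft_force: [0.7, 0.5, -0.7]
grip_width: 0.008
finger_force: 0.0
```

Call:
step_arm([
  [[0,0,0.1],[0,0,0]],
  [[0,0,0.2],[0,0,0]],
  [[0,0,0.3],[0,0,0]],
  [[0,0,0.3],[0,0,0]],
])

```text
time: 25.65
ee_pos: [0.4525, -0.0442, 0.0379]
eef_rot: [-3.129, 0.276, 0.0]
ft_force: [0.1, -0.3, 0.4]
grip_width: 0.006
finger_force: 0.0
```

Call:
step_arm([
  [[0,0,0.1],[0,0,0]],
  [[0,0,0.2],[0,0,0]],
  [[0,0,0.2],[0,0,0]],
])

```text
time: 26.02
ee_pos: [0.4525, -0.0442, 0.0359]
eef_rot: [-3.129, 0.276, 0.0]
ft_force: [-0.1, 0.1, -0.4]
grip_width: 0.004
finger_force: 0.0
```

Call:
step_arm([
  [[0,0,0.1],[0,0,0]],
  [[0,0,0.1],[0,0,0]],
])

```text
time: 26.28
ee_pos: [0.4526, -0.0442, 0.0355]
eef_rot: [3.129, -0.276, 0.001]
ft_force: [-2.9, 0.4, 9.7]
grip_width: 0.002
finger_force: 4.8
```

```bash
cat > bar.py <<'E'
from h import *
a=np.radians(-10.1);print(get_obs()["ee_pos"],get_obs()["ft_force"])
for n in("side","top"):
    c=cam(n);P=cloud(c);w=P[c["range_z"]>.1]
    r=(w[:,:2]-[.526,-.0573])@np.array([[np.cos(a),-np.sin(a)],[np.sin(a),np.cos(a)]])
    for lo in range(-90,90,15):
        k=(np.abs(r[:,1])<.045)&(r[:,0]*1e3>lo)&(r[:,0]*1e3<lo+15)&(w[:,2]>.012)&(w[:,2]<.075)
        print(n,lo,k.sum(),np.percentile(w[k,2],[10,50,90,100]).round(4) if k.any() else "")
E
python3 bar.py
```

```text
[ 0.45257488 -0.0442469   0.03552644] [-2.8867646   0.41882199  9.74814299]
side -90 13 [0.0301 0.0348 0.0427 0.0448]
side -75 40 [0.0294 0.0339 0.0416 0.0443]
side -60 32 [0.0272 0.0319 0.0342 0.0381]
side -45 62 [0.0181 0.0273 0.035  0.0388]
side -30 71 [0.0155 0.0251 0.0338 0.0352]
side -15 59 [0.0173 0.0325 0.0348 0.0384]
side 0 86 [0.0184 0.0328 0.0354 0.0394]
side 15 68 [0.0155 0.0255 0.0345 0.0369]
side 30 71 [0.0161 0.0279 0.0339 0.0369]
side 45 32 [0.0256 0.0312 0.0348 0.0362]
side 60 48 [0.0186 0.0323 0.035  0.0363]
side 75 61 [0.0187 0.0322 0.0363 0.0372]
top -90 0 
top -75 0 
top -60 0 
top -45 0 
top -30 18 [0.0135 0.0202 0.0359 0.037 ]
top -15 150 [0.0168 0.0346 0.0379 0.0428]
top 0 134 [0.014  0.0336 0.0372 0.0402]
top 15 132 [0.0142 0.0197 0.0349 0.0375]
top 30 98 [0.0136 0.0263 0.036  0.0379]
top 45 49 [0.0126 0.0315 0.0361 0.0385]
top 60 115 [0.013  0.0342 0.0376 0.0402]
top 75 48 [0.0125 0.0327 0.0381 0.0399]
```

The bar is at its closed height of .0355, with a firm stop and the frame level. I give it a slightly firmer press, then withdraw.

Call:
step_arm([
  [[0,0,0.06],[0,0,0]],
  [[0,0,0.06],[0,0,0]],
  [[0,0,0.06],[0,0,0]],
])

```text
time: 26.75
ee_pos: [0.4526, -0.0443, 0.0353]
eef_rot: [3.129, -0.276, 0.002]
ft_force: [-4.1, 0.6, 15.8]
grip_width: 0.006
finger_force: 7.8
```

Call:
step_arm([
  [[0,0,-1],[0,0,0]],
  [[0,0,-5],[0,0,0]],
  [[-5,0,-11],[0,0,0]],
  [[-8,0,-17],[0,0,0]],
  [[-8,0,-18],[0,0,0]],
  [[-8,0,-18],[0,0,0]],
])

```text
time: 27.5
ee_pos: [0.374, -0.0303, 0.216]
eef_rot: [3.128, -0.276, 0.007]
ft_force: [0.1, -0.5, -2.1]
grip_width: 0.003
finger_force: 0.0
```

```bash
python3 bar.py | grep -v "side"; python3 -c "
from h import *
c=cam('top');P=cloud(c);w=P[c['range_z']>.1];a=np.radians(-10.1)
r=(w[:,:2]-[.526,-.0573])@np.array([[np.cos(a),-np.sin(a)],[np.sin(a),np.cos(a)]])
k=(w[:,2]>.02)&(w[:,2]<.06)&(abs(r[:,1])<.04)&(r[:,0]<-.06)&(r[:,0]>-.1);print('bar',k.sum(),r[k].min(0),r[k].max(0),np.percentile(w[k,2],[50,90]))
# moved things: frame difference from the first picture
d=cv2.absdiff(c['frame'],np.load('top0.npz')['f']).max(2)
for n,(u,v) in dict(pen=(325,148),dropper=(399,162),timer=(207,246),y1=(449,200),y2=(382,262),blue=(452,257),y3=(330,283)).items(): print(n,np.percentile(d[v-12:v+12,u-16:u+16],[50,95]))
"
```

```text
[ 0.37395715 -0.03032568  0.21597741] [ 0.11272967 -0.46332024 -2.1069436 ]
top -90 73 [0.0328 0.0353 0.0393 0.0419]
top -75 61 [0.0333 0.0354 0.0377 0.0393]
top -60 24 [0.0328 0.0349 0.0386 0.0407]
top -45 103 [0.013  0.0269 0.0359 0.0388]
top -30 126 [0.0139 0.019  0.0352 0.0376]
top -15 159 [0.0157 0.0346 0.0374 0.0444]
top 0 132 [0.0148 0.0335 0.0368 0.04  ]
top 15 134 [0.014  0.0196 0.0342 0.0391]
top 30 102 [0.0137 0.0266 0.0365 0.0387]
top 45 50 [0.0124 0.0228 0.0365 0.0382]
top 60 118 [0.013  0.0348 0.0383 0.0409]
top 75 50 [0.0122 0.0223 0.0378 0.0394]
bar 135 [-0.08130501 -0.03417185] [-0.06128534  0.03520625] [0.03547742 0.03782712]
pen [  4.  115.3]
dropper [3. 8.]
timer [2. 6.]
y1 [ 3. 11.]
y2 [19. 95.]
blue [ 4. 71.]
y3 [108. 155.]
```

The clamp stays closed and level. The dropper and timer are unchanged; the pen-area difference is where the bar used to overlap it.

```bash
python3 -c "
from cell import *
print(close_job())"
```

```text
the job is handed in; nothing more can be done
None
```

The job is handed in at about 28 s of the 72 s: the cassette was pressed to the pocket floor and held at about 21 N for over half a second, then the clamp was closed fully; no verdict came back, and I believe the dropper, timer and pen were left untouched.

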